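Lay up the service tray to its drawn layout

TASK

Lay up the service tray for the pass: stand the lidded pan, the portion spoon, the pepper mill and the handled shaker each inside its own outline drawn on the tray liner, turned as drawn (spoon bowl and shaker handle pointing the way the drawing shows). The mill or the shaker has been left standing in the pan's place. Keep everything upright, set things down rather than drop them, and leave the other jars, bottle and dishes where they are.

Things in the scene. Friction and masses are not known exactly. Their poses are not given: they have to be found in the camera images.
- tray: grey service tray, 280 (its x) x 370 (its y) mm, fixed to the counter; floor 3 mm thick with a white paper liner, rim 10 mm wide and 14 mm high. Origin under its centre on the counter. Its floor (top at 3 mm above the counter) carries four outlines drawn in blue pen, each 6 mm larger all round than its thing.
- mark_pan: drawn rounded rectangle 188 (its x) x 120 (its y) mm on the liner: the place of the lidded pan (either way round). Origin at its centre.
- mark_spoon: drawn spoon outline on the liner, 210 mm long along its x: round bowl end towards +x, handle end towards -x. Its origin corresponds to the point spoon_grip of the spoon.
- mark_spoon_bowl (a point): centre of the bowl circle in the drawn spoon outline, 68 mm along +x from the outline's origin
- mark_spoon_end (a point): handle end of the drawn spoon outline, 98 mm along -x from the outline's origin
- mark_mill: drawn plain circle, 66 mm diameter, on the liner: the place of the pepper mill. Origin at its centre.
- mark_shaker: drawn circle, 72 mm diameter, with a square tab for the handle, on the liner: the place of the shaker. Origin at the circle's centre; the tab points along its +x. The plain circle and the one with the tab may be in either of two places on the tray.
- mark_shaker_handle (a point): handle point of the drawn shaker outline, 42 mm along +x from the circle's centre
- mat: terracotta silicone mat, 350 (its x) x 290 (its y) x 3 mm, fixed to the counter; the pan, the spoon, a spice jar and either the mill or the shaker stand on it (base 3 mm above the counter). Origin under its centre on the counter.
- pan_grip (a point): centre of the handle bar of the lidded steel pan (gastronorm, 176 mm along its x, 108 mm along its y, about 0.6 kg, pan and lid are one piece). The point is 99 mm above the pan's underside. The black bar is 90 mm long along the pan's x, 14 mm wide, 14 mm high, on two posts 12 mm square 39 mm either side of its middle; 22 mm clear between bar and lid, whose top is 70 mm above the underside.
- spoon_grip (a point): point in the middle of the thickness of the portion spoon's black handle, close to its centre of mass. Spoon about 0.13 kg, lying flat, 200 mm long along its x; the handle (20 mm wide, 18 mm thick, resting on the surface) runs from 100 mm behind this point (-x) to 32 mm ahead; the round steel bowl, 60 mm diameter and 22 mm high, has its centre 68 mm ahead (+x). The point is 9 mm above the spoon's underside.
- spoon_bowl (a point): centre of the spoon's bowl, 68 mm along +x from spoon_grip
- spoon_end (a point): handle end of the spoon, 98 mm along -x from spoon_grip
- mill_mid (a point): centre, half-way up (75 mm), of the upright pepper mill: 150 mm tall, about 0.3 kg, dark wood body 53 mm diameter (54 mm in the lowest 22 mm) up to 98 mm, then a steel head 52 mm diameter from 100 to 138 mm, rounded above that, with a 12 mm nut on top
- shaker_mid (a point): centre, half-way up (47.5 mm), of the upright aluminium shaker: 60 mm diameter, 95 mm tall with its domed pierced top (straight up to 80 mm), about 0.25 kg. A strap handle, 8 mm thick, stands out along its +x to 48 mm from the axis, between 16 and 66 mm above the base.
- shaker_handle (a point): handle point of the shaker, 42 mm along +x from shaker_mid
- spice_jar_mid (a point): bystander: blue-capped spice jar, 54 mm diameter, 105 mm tall, on the mat; point half-way up
- tall_jar_mid (a point): bystander: red-capped jar, 72 mm diameter, 150 mm tall, beyond the mat; point half-way up
- big_jar_mid (a point): bystander: large blue-capped yellow jar, 76 mm diameter, 165 mm tall, left of the tray; point half-way up
- oil_mid (a point): bystander: green oil bottle, 64 mm diameter, 225 mm tall, beyond the tray; point 110 mm up
- ramekin_mid (a point): bystander: white ramekin, 84 mm diameter, 45 mm tall, beyond the mat; point half-way up
- tub_mid (a point): bystander: white tub with green lid, 114 mm diameter, 95 mm tall, at the right; point half-way up
Things that resemble listed ones, but are neither listed nor needed, are in the scene too. Leave any green look-alike of the part that bears spoon_grip alone.

How it is judged:
At the end, for the whole second after the job is handed in: All four rest on the tray floor, still, within 7 degrees of upright. Pan, mill and shaker within 15 mm of their outlines' centres, the pan turned within 11 degrees (either way round); spoon bowl centre, spoon end and shaker handle each within 20 mm of the drawn points (horizontal distance between pan_grip and mark_pan below 0.015 m and height (world z) of pan_grip below 0.108 m and angle between each of pan_grip, spoon_grip, mill_mid, shaker_mid's own z axis and vertical below 0.12 rad and height (world z) of spoon_grip below 0.019 m and horizontal distance between mill_mid and mark_mill below 0.015 m and height (world z) of mill_mid below 0.084 m and horizontal distance between shaker_mid and mark_shaker below 0.015 m and height (world z) of shaker_mid below 0.0565 m and angle between the x axis of pan_grip and the x axis of mark_pan, either way round below 0.2 rad and horizontal distance between spoon_bowl and mark_spoon_bowl below 0.02 m and horizontal distance between spoon_end and mark_spoon_end below 0.02 m and horizontal distance between shaker_handle and mark_shaker_handle below 0.02 m and linear speed of each of pan, spoon, mill, shaker below 0.03 m/s); the robot touches nothing.
It fails at once if the pan, the mill or the shaker is tipped by more than 35 degrees (angle between any of pan_grip, mill_mid, shaker_mid's own z axis and vertical above 0.61 rad).
It fails at once if one of the four things is dropped or knocked (faster than 0.7 m/s while not held) ((linear speed of pan above 0.7 m/s and contact force between pan and the fingers below 0.05 N) or (linear speed of spoon above 0.7 m/s and contact force between spoon and the fingers below 0.05 N) or (linear speed of mill above 0.7 m/s and contact force between mill and the fingers below 0.05 N) or (linear speed of shaker above 0.7 m/s and contact force between shaker and the fingers below 0.05 N)).
It fails at once if another jar, bottle, tub or dish is moved by more than 30 mm (distance of any of spice_jar_mid, tall_jar_mid, big_jar_mid, oil_mid, ramekin_mid, tub_mid from where it was at the start of the episode above 0.03 m).
It also fails if it takes over 72 s, if anything falls off the work surface, if the arm or the gripper's body presses on something with over 40 N, if the wrist force passes 120 N, or if a joint passes its speed limit or range.

ROBOT

A 7-joint arm with a two-finger parallel gripper is mounted at the origin on the work surface. World frame = base frame: x ahead of the robot, y to its left, z up, the work surface at z = 0. Lengths are in m, angles in rad, forces in N, time in s.
With the tool pointing down it reaches from about 0.425 to 0.825 m from the base axis. Payload 3.6 kg.
Tool frame: the origin (TCP) lies at the very end of the fingers, on their centre line; the grasp point (between the pads) lies 19 mm behind it; z points along the fingers, y is the direction in which the jaws open and shut (so a half turn about z gives the same grasp; the last joint's range is limited). The gripper opens to 93 mm and grips with 3 to 60 N. Pads are 15 mm wide; open, the fingers measure 128 mm over their backs; the gripper's body (75 mm by 188 mm) begins 65 mm behind the grasp point.
Start: joints at [-0.026, 0.615, -0.013, 1.423, 0.008, 1.103, -0.04], TCP at [0.65, 0, 0.192] pointing down, gripper open.
Joint ranges: [-3.12, 3.12], [-0.3, 2.06], [-1.34, 1.32], [0.26, 2.42], [-1.36, 4.5], [0.01, 1.98], [-2.84, 2.84]. Speed limits (rad/s): [2.79, 2.79, 3.14, 3.14, 3.14, 3.14, 3.14].

INTERFACE

Orientations are given as a 3x3 rotation matrix whose columns are the frame's x, y, z axes.
In Python, from station import manip, optics, spotter gives the robot as it stands.
- The arm moves only by the tool carry_out, never from a script. Its argument "targets" is a list of rows, each a list of 2 entries, a list of its own where there are three numbers: the shift along the tool's x, y, z in cm, then the turn about the tool's z in rad. In form: [[[dx, dy, dz], turn], ...]. A call has 1 to 8 rows; each row shifts and turns the commanded pose from where the row before left it, along the tool's axes as they then stand; what a row does not reach is not made up. A row lasts 1/10 s, in which the tool goes at most 50 mm and 8.59 degrees, less where a joint would pass 70% of its speed; a pose out of reach is approached as far as the arm can. A call with a gripper value outside its range is refused whole. "fingers" is the closure, from -1 (fully open) to 1 (shut), so that 0 is half open, set as the call begins (left out, the last holds). The fingers move at their own pace and stop on an object; the grip force is fixed at half the most. Time passes only in rows, so rows that do not move let the fingers close. It gives the time, the measured TCP pose, the force and the opening at its end, in the units of the state.
- manip.get_state(): the state, without advancing time (a new reading comes with each control period).
- optics.grab_frame(name): name is "scene" or "side" or "wrist"; returns a dict with "img" (480x640x3 uint8, blue, green, red), "fovy" (degrees; the focal length in pixels is half the picture's height over the tangent of half this angle, whatever the lens; pixels are square), "cx", "cy" (the principal point, pixels), "k1" (the pictures are not rectified: a ray, as slopes to the right and down, at radius r is drawn at 1 + k1 r^2 times it, then the intrinsics apply), "origin" and "attitude" of the camera in the world. Camera axes: x right, y down, z forward; pixel columns grow to the right and rows downward; lengths in m; the calibration is good to about 2 mm. A picture is of the moment at which its call begins. There is no depth.
- manip.job_done(): hands the job in, once; it reports no verdict.
Trained networks look in a picture, given as the dict that the camera call returned (one of the last four; its "shot" number tells which), for a name from the list of things; names that differ only in an ending like _2 or _b are one class to them, and where a whole thing is asked for, a point or a joint stands for the part that bears it (a point fixed in the world has none). Each returns a list of dicts, best first, with "conf" (0 to 1); they miss things now and then, are a little off and sometimes report something else, mostly with a low value. They report only what shows in the picture. A call takes as long as a camera call. They do not tell look-alikes from the thing itself.
- spotter.regions_of(picture, name): "pixels" (480x640 bool, what is visible of it) and "pixel" ([column, row] in pixels, amid what is visible of it).
- spotter.spot_point(picture, name): "pixel" ([column, row] in pixels: a listed point, or the origin of a listed thing).
The state is a dict: "t": time; "joints": joint angles; "joint_velocities": joint speeds; "joint_efforts": joint torques, N m; "ee_pos": TCP position; "tool_rot": TCP orientation; "force": force on the tool from outside, world axes, zero at the start; "moment": the same for the moment, N m; "grip_width": opening from 0.0 (shut) to 1.0 (fully open).
Only numpy, scipy, OpenCV 4.12 (cv2) and the standard library are available. Lean on these libraries where they do the work, as an engineer would, in place of code of your own. Each camera call takes 0.05 s, during which the arm holds its last target. There are 200 camera calls.

## Working session

There is one attempt and no reset: what is moved stays moved. The work goes in short steps, Python scripts to look and compute and a tool call to move; the robot and the scene stay as the last step left them, time stands still between calls to the robot, and variables do not carry over. Pictures are saved under pics/ and viewed, about 8 in all and at most 12, crops included, and the job is handed in when it is done.

Besides the shell and the picture viewer there is one more tool, called in YAML: its name, and indented under it one key for each argument. carry_out: Moves the arm, as the interface text tells. Its arguments: {"type":"object","properties":{"targets":{"type":"array"},"fingers":{"type":"number"}},"required":["targets"]}

```bash
mkdir -p pics; ls; python3 - <<'E'
from station import manip, optics, spotter
import cv2
for n in ("scene","side"):
    p=optics.grab_frame(n); cv2.imwrite(f"pics/{n}0.png",p["img"])
    print(n,p["fovy"],p["cx"],p["cy"],p["k1"],p["origin"],p["attitude"],p["shot"])
s=manip.get_state(); print(s["t"],s["ee_pos"],s["tool_rot"],s["force"],s["grip_width"])
E
```

```text
pics
scene 56.83891446992401 321.38383417181296 242.30197703380753 -0.060055442615465825 [1.01224053 0.55186499 1.03910799] [[-0.70360319  0.55647603 -0.44190155]
 [ 0.71058229  0.55442429 -0.43322803]
 [ 0.00391994 -0.61882804 -0.78551671]] 1
side 54.819374899348155 321.6388628273215 238.34420999792948 -0.05713696221140575 [0.07319255 0.70446817 1.05328191] [[-0.83958293 -0.42515179  0.33815154]
 [-0.54290734  0.63519189 -0.54934768]
 [ 0.01876504 -0.64480789 -0.7641143 ]] 2
0.1 [ 6.49259449e-01 -3.06581455e-05  1.90630470e-01] [[-3.45468595e-05  9.99997539e-01 -2.21837649e-03]
 [ 9.99999998e-01  3.44222527e-05 -5.62083991e-05]
 [-5.61318992e-05 -2.21837843e-03 -9.99997538e-01]] [-0.0219525   0.08455889  0.49279121] 1.0016237461318989
```

View pics/scene0.png

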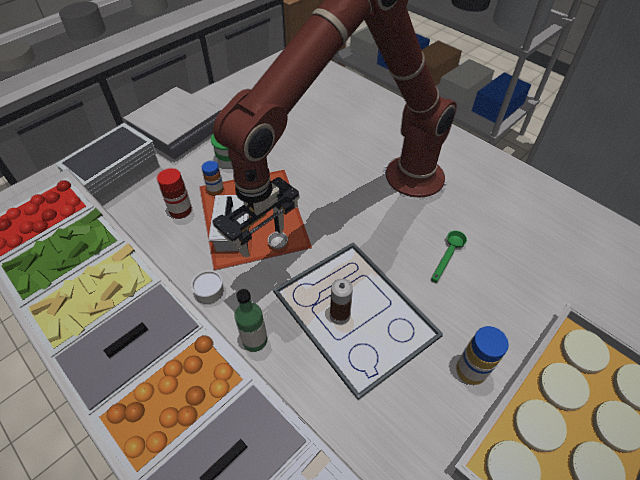

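View pics/side0.png

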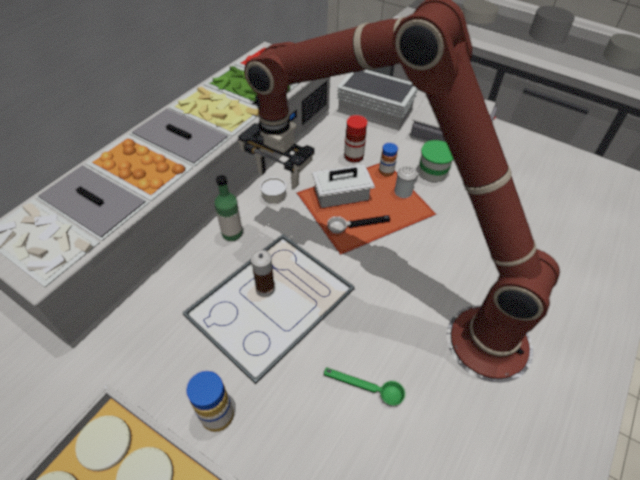

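```bash
cat > h.py <<'E'
from station import manip, optics, spotter
import numpy as np, cv2
def ray(p,px):
    f=240/np.tan(np.radians(p["fovy"]/2)); d=(np.array(px)-[p["cx"],p["cy"]])/f
    u=d.copy()
    for _ in range(20): u=d/(1+p["k1"]*(u@u))
    return np.array(p["origin"]),np.array(p["attitude"])@np.array([u[0],u[1],1])
def at(p,px,z):
    o,r=ray(p,px); return (o+r*(z-o[2])/r[2])[:2]
def proj(p,X):
    f=240/np.tan(np.radians(p["fovy"]/2)); c=np.array(p["attitude"]).T@(np.array(X)-p["origin"])
    u=c[:2]/c[2]; return u*(1+p["k1"]*(u@u))*f+[p["cx"],p["cy"]]
Z=dict(tray=0,mark_pan=.003,mark_spoon=.003,mark_spoon_bowl=.003,mark_spoon_end=.003,mark_mill=.003,mark_shaker=.003,mark_shaker_handle=.003,mat=0,pan_grip=.102,spoon_grip=.012,spoon_bowl=.012,spoon_end=.012,mill_mid=.078,shaker_mid=.0505,shaker_handle=.0505,spice_jar_mid=.0555,tall_jar_mid=.075,big_jar_mid=.0825,oil_mid=.11,ramekin_mid=.0225,tub_mid=.0475)
def look(cam,names=None,minc=.25):
    p=optics.grab_frame(cam)
    for n in names or Z:
        for d in spotter.spot_point(p,n)[:3]:
            if d["conf"]>minc: print(cam,n,round(d["conf"],2),np.round(d["pixel"]),np.round(at(p,d["pixel"],Z[n]),4))
    return p
E
python3 - <<'E'
from h import *
look("scene"); look("side")
E
```

```text
scene tray 0.82 [354. 311.] [0.5311 0.2046]
scene tray 0.73 [223. 146.] [ 0.363  -0.5841]
scene mark_pan 0.52 [226. 146.] [ 0.357  -0.5728]
scene mark_spoon 0.51 [326. 282.] [0.5214 0.088 ]
scene mark_spoon_bowl 0.51 [307. 294.] [0.5848 0.0808]
scene mark_spoon_bowl 0.42 [327. 284.] [0.5232 0.0937]
scene mark_spoon_end 0.48 [353. 264.] [0.4221 0.0999]
scene mark_mill 0.54 [403. 326.] [0.4776 0.3267]
scene mark_shaker 0.71 [364. 357.] [0.6107 0.3106]
scene mark_shaker_handle 0.58 [369. 373.] [0.6342 0.3472]
scene mat 0.81 [251. 214.] [ 0.5039 -0.257 ]
scene pan_grip 0.96 [232. 207.] [ 0.5752 -0.2391]
scene pan_grip 0.38 [364. 357.] [0.6507 0.3327]
scene spoon_grip 0.83 [275. 224.] [ 0.4828 -0.1644]
scene spoon_grip 0.73 [448. 255.] [0.2091 0.2801]
scene spoon_bowl 0.76 [457. 240.] [0.145  0.2662]
scene spoon_bowl 0.49 [276. 242.] [ 0.5285 -0.1085]
scene spoon_bowl 0.47 [307. 295.] [0.5907 0.084 ]
scene spoon_end 0.61 [432. 281.] [0.3143 0.3   ]
scene mill_mid 0.57 [341. 299.] [0.5654 0.1854]
scene mill_mid 0.51 [480. 352.] [0.4427 0.5142]
scene shaker_handle 0.71 [344. 298.] [0.5458 0
[... 1263 characters left out ...]
de mill_mid 0.41 [206. 320.] [0.5955 0.373 ]
side shaker_mid 0.94 [404. 181.] [ 0.4283 -0.3628]
side shaker_handle 0.68 [417. 174.] [ 0.4093 -0.4183]
side spice_jar_mid 0.83 [388. 160.] [ 0.5167 -0.4206]
side tall_jar_mid 0.6 [350. 138.] [ 0.668  -0.4256]
side tall_jar_mid 0.29 [433. 166.] [ 0.3735 -0.4557]
side big_jar_mid 0.67 [206. 321.] [0.5928 0.377 ]
side big_jar_mid 0.63 [212. 402.] [0.4506 0.5175]
side big_jar_mid 0.32 [362. 203.] [ 0.4773 -0.1738]
side oil_mid 0.68 [223. 207.] [0.7834 0.084 ]
side oil_mid 0.67 [224. 312.] [0.5582 0.3449]
side oil_mid 0.62 [339. 228.] [ 0.4713 -0.0288]
side ramekin_mid 0.83 [272. 193.] [ 0.7625 -0.1076]
side tub_mid 0.58 [433. 165.] [ 0.3831 -0.4942]
```

```bash
cat >> h.py <<'E'
def ortho(p,x0,y0,nx,ny,z,s=.001):
    # image: columns = -y (right), rows = -x (down): as seen by the robot
    m=np.zeros((nx,ny,2),np.float32)
    for i in range(nx):
        for j in range(ny): m[i,j]=proj(p,[x0-i*s,y0-j*s,z])
    return cv2.remap(p["img"],m,None,cv2.INTER_LINEAR)
E
python3 - <<'E'
from h import *
ims=[]
for c in("scene","side"):
    p=optics.grab_frame(c); o=ortho(p,.74,.42,400,400,.003); ims.append(o)
    b=o.astype(int); m=((b[...,0]-b[...,2])>28).astype(np.uint8)*255
    n,l,st,ce=cv2.connectedComponentsWithStats(cv2.dilate(m,np.ones((3,3))))
    for k in range(1,n):
        if st[k,4]>150:
            ys,xs=np.where((l==k)&(m>0)); pts=np.c_[xs,ys].astype(np.float32)
            (u,v),(w,h),a=cv2.minAreaRect(pts)
            print(c,st[k],"rect c",np.round([.74-v*.001,.42-u*.001],4),round(w),round(h),round(a,1))
cv2.imwrite("pics/ortho0.png",np.hstack(ims))
np.save("ortho0.npy",np.array(ims))
E
```

```text
scene [  56   87   95   79 1623] rect c [0.6126 0.316 ] 76 91 82.9
scene [184 112  96  17 580] rect c [0.6202 0.1882] 93 10 3.4
scene [338 115  43  33 281] rect c [0.6125 0.0585] 50 11 35.7
scene [159 125  28 151 833] rect c [0.54   0.2474] 5 150 8.9
scene [281 126  44  61 496] rect c [0.5861 0.114 ] 70 17 62.1
scene [350 149  32  45 327] rect c [0.5664 0.0514] 11 50 35.7
scene [ 57 216  70  55 694] rect c [0.5018 0.3326] 42 69 70.2
scene [ 68 272  51  16 311] rect c [0.4602 0.3271] 48 13 1.2
scene [156 277  26  27 235] rect c [0.4465 0.2542] 31 11 50.2
scene [183 300  66  15 383] rect c [0.4328 0.2044] 64 4 9.9
```

View pics/ortho0.png

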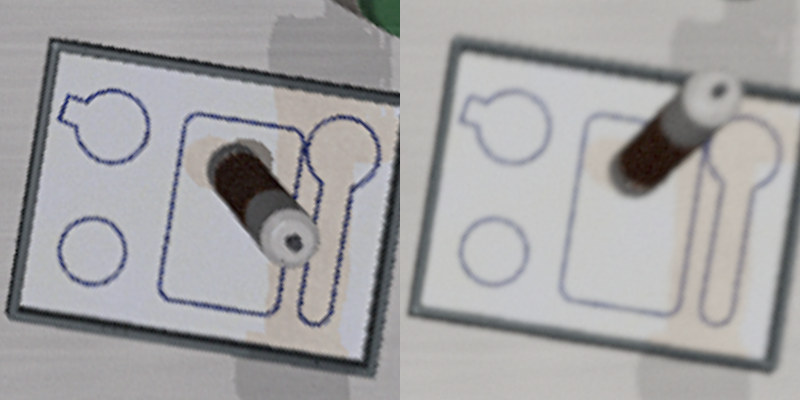

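carry_out:
  targets:
    - [[-3.6,-2.2,0],0]
    - [[-3.6,-2.2,0],0]
    - [[-3.6,-2.2,0],0]
    - [[-3.6,-2.2,0],0]
    - [[-3.6,-2.2,0],0]
    - [[-3.6,-2.2,0],0]
    - [[-3.6,-2.2,0],0]
    - [[-3.6,-2.2,0],0]
  fingers: -1

```text
t: 3.3
ee_pos: [0.4731, -0.2894, 0.1919]
tool_rot: [[-0.0, 1.0, 0.001], [1.0, 0.0, -0.0], [-0.0, 0.001, -1.0]]
force: [0.5, -1.4, 0.4]
grip_width: 1.001
```

carry_out:
  targets:
    - [[-3.6,-2.2,0],0]
    - [[-3.6,-2.0,0],0]
    - [[0,0,0],0]
    - [[0,0,0],0]

```text
t: 3.7
ee_pos: [0.4314, -0.3609, 0.1917]
tool_rot: [[0.003, 1.0, 0.0], [1.0, -0.003, 0.0], [0.0, 0.0, -1.0]]
force: [0.6, 1.4, -0.1]
grip_width: 0.998
```

```bash
python3 - <<'E'
from h import *
N="pan_grip spoon_grip spoon_bowl spoon_end shaker_mid shaker_handle spice_jar_mid".split()
print(manip.get_state()["joints"].round(2),manip.get_state()["ee_pos"])
p=look("wrist",N); print(p["origin"],p["attitude"])
a=look("scene",N); 
cv2.imwrite("pics/w1.png",np.hstack([p["img"][::2,::2],a["img"][100:340,150:470]]))
E
```

```text
[ 0.65  0.48  0.02  1.68 -0.01  0.98  0.66] [ 0.43139292 -0.36085023  0.19168427]
wrist pan_grip 0.61 [515.  84.] [ 0.5875 -0.2382]
wrist spoon_grip 0.94 [365.  11.] [ 0.4784 -0.1548]
wrist spoon_grip 0.54 [535. 293.] [ 0.6963 -0.4572]
wrist spoon_end 0.97 [292.  90.] [ 0.4052 -0.2288]
wrist shaker_handle 0.98 [295. 263.] [ 0.4074 -0.4041]
wrist spice_jar_mid 0.88 [403. 279.] [ 0.5214 -0.4213]
wrist spice_jar_mid 0.66 [294. 261.] [ 0.4066 -0.4007]
[ 0.43137525 -0.29022767  0.38440782] [[ 9.99995423e-01 -2.64926829e-03 -1.46143458e-03]
 [-2.93391513e-03 -9.67087891e-01 -2.54425636e-01]
 [-7.39293918e-04  2.54428759e-01 -9.67091237e-01]]
scene pan_grip 0.75 [230. 208.] [ 0.5831 -0.2382]
scene pan_grip 0.72 [343. 298.] [0.5725 0.1951]
scene spoon_grip 0.9 [278. 227.] [ 0.4856 -0.1513]
scene spoon_grip 0.57 [449. 252.] [0.1984 0.2749]
scene spoon_grip 0.52 [228. 145.] [ 0.3555 -0.5636]
scene spoon_bowl 0.9 [278. 242.] [ 0.5252 -0.1068]
scene spoon_bowl 0.74 [457. 244.] [0.1552 0.2737]
scene spoon_end 0.92 [281. 199.] [ 0.4008 -0.2305]
scene spoon_end 0.77 [435. 281.] [0.31   0.3057]
scene spoon_end 0.33 [253. 214.] [ 0.5053 -0.2443]
scene shaker_mid 0.84 [247. 174.] [ 0.4242 -0.3623]
scene shaker_mid 0.72 [172. 194.] [ 0.6506 -0.4584]
scene shaker_handle 0.72 [479. 354.] [0.4301 0.5137]
scene shaker_handle 0.63 [243. 163.] [ 0.4019 -0.4131]
scene shaker_handle 0.53 [355. 313.] [0.5568 0.2273]
scene spice_jar_mid 0.96 [210. 179.] [ 0.5265 -0.4252]
```

View pics/w1.png

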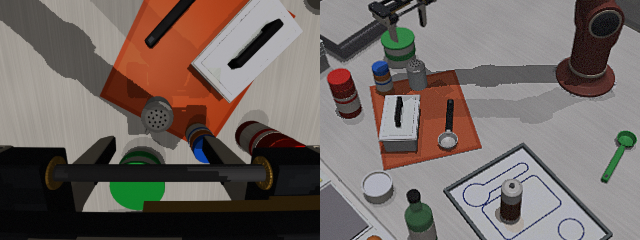

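```bash
python3 - <<'E'
from h import *
p=optics.grab_frame("wrist"); np.save("w2.npy",p,allow_pickle=True)
cv2.imwrite("pics/w2.png",cv2.resize(p["img"][0:300,220:620],None,fx=2,fy=2))
print(at(p,[314,232],.095))
r=spotter.regions_of(p,"shaker_mid")
if r: m=r[0]["pixels"]; ys,xs=np.where(m); print(r[0]["conf"],xs.min(),xs.max(),ys.min(),ys.max(),m.sum())
E
```

```text
[ 0.42844311 -0.35937403]
0.88 281 345 192 268 3713
```

View pics/w2.png

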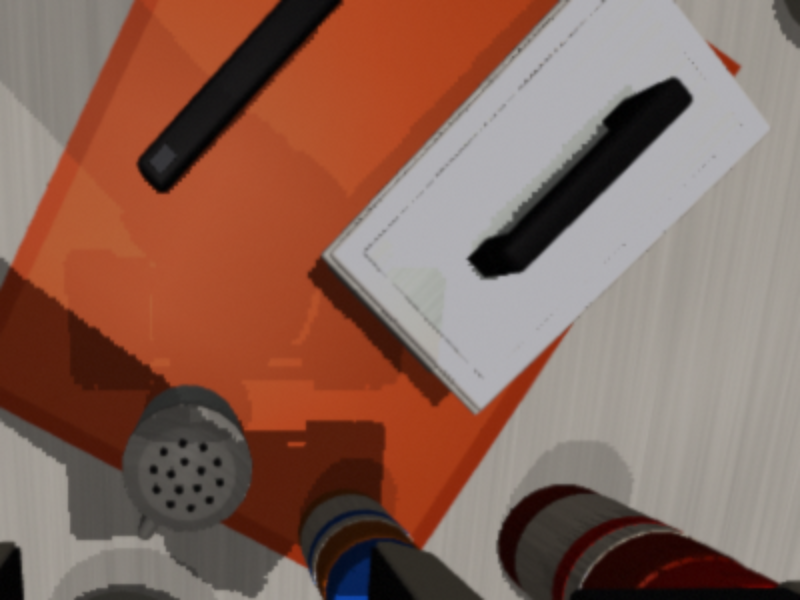

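```bash
python3 - <<'E'
from h import *
p=np.load("w2.npy",allow_pickle=True).item()
P=lambda u,v,z:at(p,[220+u/2,v/2],z)
c=P(188,470,.093)
h=P(143,532,.067);d=h-c; print("shaker",c,"handle",h,np.hypot(*d),np.degrees(np.arctan2(d[1],d[0])))
a,b,e=P(325,255,.072),P(478,410,.072),P(768,125,.072)
print("pan lid",(a+e)/2,np.hypot(*(b-a)),np.hypot(*(e-b)),np.degrees(np.arctan2(*(e-b)[::-1])))
a,b=P(483,270,.108),P(688,88,.108); print("bar",(a+b)/2,np.hypot(*(b-a)),np.degrees(np.arctan2(*(b-a)[::-1])))
a,b=P(160,172,.021),P(318,0,.021); d=b-a;print("spoon end",a,np.degrees(np.arctan2(d[1],d[0])), a+.099*d/np.hypot(*d))
E
```

```text
shaker [ 0.42841225 -0.36263889] handle [ 0.40537154 -0.40135198] 0.04505083741434053 -120.75966917458804
pan lid [ 0.58559105 -0.24071586] 0.10319749971257856 0.17107435600870602 47.403494924383224
bar [ 0.58261414 -0.24290376] 0.09877773632018917 42.96690921079737
spoon end [ 0.41382332 -0.2253734 ] 45.25152807102036 [ 0.48351891 -0.15506319]
```

carry_out:
  targets:
    - [[-0.1,-0.3,0],0.125]
    - [[0,0,0],0.125]
    - [[0,0,0],0.125]
    - [[0,0,3.5],0.12]
    - [[0,0,4],0]
    - [[0,0,4],0]
    - [[0,0,3.3],0]
    - [[0,0,0],0]

```text
t: 5.4
ee_pos: [0.4261, -0.3584, 0.0396]
tool_rot: [[0.475, 0.88, -0.008], [0.88, -0.475, 0.006], [0.002, -0.01, -1.0]]
force: [-0.6, -0.1, 0.2]
grip_width: 1.004
```

carry_out:
  targets:
    - [[0,0,0],0]
    - [[0,0,0],0]
    - [[0,0,0],0]
    - [[0,0,0],0]
    - [[0,0,0],0]
    - [[0,0,0],0]
  fingers: 1

```text
t: 6.0
ee_pos: [0.4297, -0.3615, 0.0448]
tool_rot: [[0.475, 0.88, 0.002], [0.88, -0.475, -0.001], [-0.0, 0.002, -1.0]]
force: [-1.2, 0.4, 6.1]
grip_width: 0.642
```

carry_out:
  targets:
    - [[0,0,-3],0]
    - [[0,0,-4],0]
    - [[0,0,-4],0]
    - [[0,0,-4],0]
    - [[0,0,-2],0]
    - [[2,-0.5,0],0]
    - [[3.5,-0.8,0],0]
    - [[4.5,-1.04,0],0]

```text
t: 6.8
ee_pos: [0.4546, -0.2626, 0.2132]
tool_rot: [[0.479, 0.878, -0.001], [0.878, -0.479, -0.001], [-0.001, -0.001, -1.0]]
force: [0.7, 0.2, -2.1]
grip_width: 0.643
```

carry_out:
  targets:
    - [[4.5,-1.04,0],0]
    - [[4.5,-1.04,0],0]
    - [[4.5,-1.04,0],0]
    - [[4.5,-1.04,0],0]
    - [[4.5,-1.04,0],0]
    - [[4.5,-1.04,0],0]
    - [[4.5,-1.04,0],0]
    - [[4.5,-1.04,0],0]

```text
t: 7.6
ee_pos: [0.5531, 0.0961, 0.213]
tool_rot: [[0.475, 0.88, -0.002], [0.88, -0.475, -0.0], [-0.001, -0.001, -1.0]]
force: [1.5, 0.4, -2.5]
grip_width: 0.642
```

carry_out:
  targets:
    - [[4.5,-1.04,0],0]
    - [[4.5,-1.04,0],0]
    - [[4.5,-1.04,0],-0.1]
    - [[0,0,0],-0.14]
    - [[0,0,0],-0.14]
    - [[0,0,0],-0.14]
    - [[0,0,0],-0.14]
    - [[0,0,0],-0.14]

```text
t: 8.4
ee_pos: [0.5895, 0.2276, 0.2125]
tool_rot: [[-0.306, 0.952, -0.003], [0.952, 0.306, -0.001], [-0.0, -0.003, -1.0]]
force: [-0.1, 0.4, -1.9]
grip_width: 0.638
```

carry_out:
  targets:
    - [[0,0,0],-0.14]
    - [[0,0,0],-0.14]
    - [[0,0,0],-0.14]
    - [[0,0,0],-0.14]
    - [[0,0,0],-0.14]
    - [[0,0,0],-0.14]
    - [[0,0,0],-0.14]
    - [[0,0,0],-0.14]

```text
t: 9.2
ee_pos: [0.5896, 0.2273, 0.2125]
tool_rot: [[-0.99, 0.14, -0.002], [0.14, 0.99, -0.001], [0.002, -0.002, -1.0]]
force: [0.2, -1.0, -2.4]
grip_width: 0.64
```

carry_out:
  targets:
    - [[0,0,0],-0.14]
    - [[0,0,0],-0.14]
    - [[0,0,0],-0.14]
    - [[0,0,0],-0.14]
    - [[0,0,0],-0.14]
    - [[0,0,0],-0.14]
    - [[0,0,0],-0.14]
    - [[0,0,0],-0.14]

```text
t: 10.0
ee_pos: [0.5898, 0.2271, 0.2125]
tool_rot: [[-0.557, -0.83, -0.002], [-0.83, 0.557, -0.002], [0.003, 0.001, -1.0]]
force: [-0.2, 0.5, -1.5]
grip_width: 0.637
```

carry_out:
  targets:
    - [[0,0,0],-0.1]
    - [[0,0,0],0]
    - [[0,0,0],0]
    - [[0,0,0],0]

```text
t: 10.4
ee_pos: [0.5901, 0.2278, 0.2133]
tool_rot: [[-0.478, -0.878, -0.001], [-0.878, 0.478, -0.001], [0.001, 0.0, -1.0]]
force: [-0.9, -0.7, -1.5]
grip_width: 0.638
```

```bash
python3 - <<'E'
from h import *
s=manip.get_state(); print(s["t"],s["ee_pos"],s["tool_rot"].round(3),s["joints"].round(2),s["grip_width"])
N="shaker_mid shaker_handle".split()
Z.update(shaker_mid=.0505+s["ee_pos"][2]-.0448,shaker_handle=.0505+s["ee_pos"][2]-.0448)
look("scene",N);look("side",N)
E
```

```text
10.4 [0.59014734 0.22780259 0.21332017] [[-0.478 -0.878 -0.001]
 [-0.878  0.478 -0.001]
 [ 0.001  0.    -1.   ]] [ 0.02  0.67 -0.77  1.43  0.48  1.23  1.84] 0.6378968371898445
scene shaker_mid 0.92 [352. 284.] [0.586  0.2289]
scene shaker_mid 0.6 [280. 223.] [ 0.5804 -0.0135]
scene shaker_handle 0.58 [356. 301.] [0.6124 0.2642]
scene shaker_handle 0.33 [279. 239.] [0.6138 0.0206]
side shaker_mid 0.89 [240. 242.] [0.5944 0.2199]
side shaker_handle 0.73 [220. 250.] [0.6176 0.266 ]
```

carry_out:
  targets:
    - [[-4,0.9,0],0]
    - [[-4,0.9,0],0]
    - [[0,0,0],-0.14]
    - [[0,0,3.5],0]
    - [[0,0,4],0]
    - [[0,0,4],0]
    - [[0,0,3],0]
    - [[0,0,0],0]

```text
t: 11.5
ee_pos: [0.6098, 0.3039, 0.0632]
tool_rot: [[-0.349, -0.937, -0.009], [-0.937, 0.349, -0.007], [0.009, 0.006, -1.0]]
force: [-1.0, -0.3, -2.0]
grip_width: 0.642
```

carry_out:
  targets:
    - [[0,0,0],0]
    - [[0,0,0],0]
    - [[0,0,1],0]
    - [[0,0,0.5],0]
    - [[0,0,0.3],0]
    - [[0,0,0.2],0]
    - [[0,0,0],0]
    - [[0,0,0],0]

```text
t: 12.3
ee_pos: [0.6127, 0.3071, 0.0488]
tool_rot: [[-0.349, -0.937, 0.0], [-0.937, 0.349, 0.0], [-0.0, 0.0, -1.0]]
force: [0.1, 0.4, -2.2]
grip_width: 0.642
```

```bash
python3 - <<'E'
from h import *
s=manip.get_state(); print(s["t"],s["ee_pos"],s["tool_rot"].round(3),s["force"])
N="shaker_mid shaker_handle mark_shaker mark_shaker_handle".split()
a=look("scene",N);b=look("side",N)
f=lambda p:cv2.resize(ortho(p,.70,.40,150,200,.003),None,fx=2,fy=2)
cv2.imwrite("pics/s3.png",np.hstack([f(a),f(b)]))
E
```

```text
12.3 [0.61267622 0.30709012 0.04875631] [[-0.349 -0.937  0.   ]
 [-0.937  0.349  0.   ]
 [-0.     0.    -1.   ]] [ 0.07111035  0.41779574 -2.17739508]
scene shaker_mid 0.73 [370. 363.] [0.6303 0.3415]
scene shaker_mid 0.4 [210. 284.] [ 0.7662 -0.1031]
scene shaker_handle 0.92 [369. 364.] [0.6346 0.3403]
scene mark_shaker 0.39 [366. 356.] [0.6063 0.3124]
scene mark_shaker_handle 0.41 [372. 371.] [0.6265 0.3482]
side shaker_mid 0.75 [221. 303.] [0.6119 0.3053]
side shaker_handle 0.81 [206. 307.] [0.6351 0.3354]
side mark_shaker 0.64 [221. 312.] [0.6189 0.3076]
side mark_shaker_handle 0.39 [209. 318.] [0.6331 0.3387]
```

View pics/s3.png

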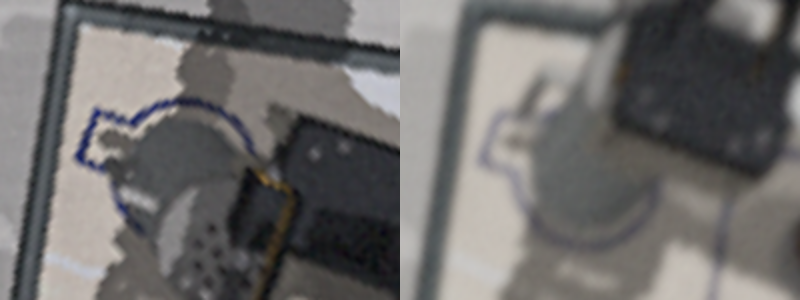

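carry_out:
  targets:
    - [[0,0,0.2],0]
    - [[0,0,0.2],0]
    - [[0,0,0.1],0]
    - [[0,0,0],0]
    - [[0,0,0],0]

```text
t: 13.3
ee_pos: [0.6127, 0.3071, 0.0451]
tool_rot: [[-0.349, -0.937, 0.001], [-0.937, 0.349, -0.0], [-0.0, -0.001, -1.0]]
force: [-1.5, -2.2, 4.8]
grip_width: 0.638
```

carry_out:
  targets:
    - [[0,0,0],0]
    - [[0,0,0],0]
    - [[0,0,0],0]
    - [[0,0,0],0]
    - [[0,0,-2],0]
    - [[0,0,-4],0]
    - [[0,0,-4],0]
    - [[0,0,-4],0]
  fingers: -1

```text
t: 14.1
ee_pos: [0.6124, 0.307, 0.1849]
tool_rot: [[-0.349, -0.937, -0.001], [-0.937, 0.349, 0.0], [0.0, 0.001, -1.0]]
force: [0.0, 0.2, 0.0]
grip_width: 0.997
```

carry_out:
  targets:
    - [[0,0,-4],0]
    - [[4,-0.5,-1],0]
    - [[4,-0.5,0],0]
    - [[4,-0.5,0],0]
    - [[0,0,0],0]
    - [[0,0,0],0]

```text
t: 14.7
ee_pos: [0.585, 0.1883, 0.2338]
tool_rot: [[-0.351, -0.936, 0.0], [-0.936, 0.351, 0.0], [-0.0, -0.0, -1.0]]
force: [-0.0, 0.7, 0.0]
grip_width: 1.0
```

```bash
python3 - <<'E'
from h import *
s=manip.get_state(); print(s["t"],s["ee_pos"],s["tool_rot"].round(3),s["joints"].round(2),s["grip_width"])
N="shaker_mid shaker_handle mill_mid".split()
look("scene",N);look("side",N);p=look("wrist",N)
for c in("wrist","side","scene"):
    p=optics.grab_frame(c)
    r=spotter.regions_of(p,"mill_mid")
    if r:
        m=r[0]["pixels"]; ys,xs=np.where(m); print(c,r[0]["conf"],r[0]["pixel"],xs.min(),xs.max(),ys.min(),ys.max())
    if c=="wrist": cv2.imwrite("pics/w4.png",p["img"])
E
```

```text
14.7 [0.58503179 0.18833926 0.23376352] [[-0.351 -0.936  0.   ]
 [-0.936  0.351  0.   ]
 [-0.    -0.    -1.   ]] [ 0.11  0.64 -0.82  1.46  0.48  1.26  2.02] 0.9999435415104723
scene shaker_mid 0.91 [364. 349.] [0.6143 0.3076]
scene shaker_handle 0.83 [375. 361.] [0.6199 0.3478]
scene mill_mid 0.76 [340. 300.] [0.5705 0.1836]
scene mill_mid 0.36 [479. 354.] [0.4487 0.5144]
side shaker_mid 0.68 [221. 301.] [0.6167 0.3017]
side shaker_handle 0.56 [206. 312.] [0.6252 0.3473]
side shaker_handle 0.39 [221. 303.] [0.6115 0.3057]
side mill_mid 0.93 [265. 272.] [0.5633 0.1818]
wrist shaker_mid 0.67 [326. 311.] [0.6161 0.3079]
wrist 0.93 [333.6, 218.9] 303 361 180 252
side 0.85 [262.4, 274.7] 251 274 251 297
scene 0.95 [340.9, 298.7] 330 352 279 324
```

View pics/w4.png

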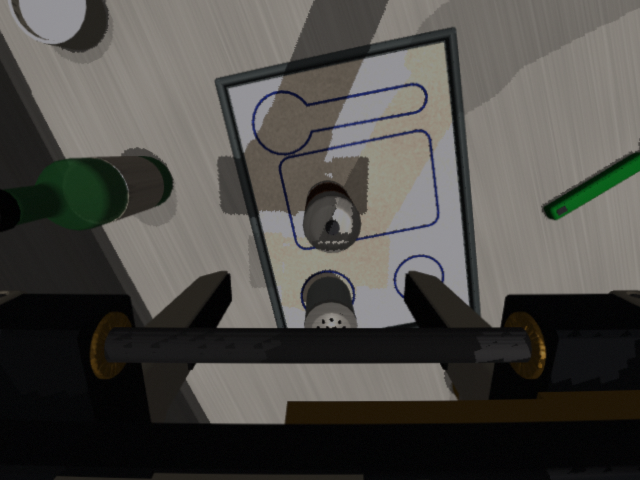

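```bash
python3 - <<'E'
from h import *
p=optics.grab_frame("wrist")
print("mill nut",at(p,[333,227],.151),"head c",at(p,[331.5,219],.13))
print("mark_mill",at(p,[419,280],.003),"markpan",at(p,[361,190],.003),"spoon bowl",at(p,[283,122],.003),"end",at(p,[427,95],.003))
X=[.568,.184]
for h,d in((.15,0),(.08,0),(.003,0)): print(proj(p,X+[h]))
E
```

```text
mill nut [0.56922806 0.18655167] head c [0.5686868  0.18389125]
mark_mill [0.48931391 0.33088535] markpan [0.52466654 0.18758146] spoon bowl [0.58669611 0.07710964] end [0.41491782 0.10807037]
[333.29115062 223.49162914]
[330.16327526 209.49279218]
[327.87460119 199.25531696]
```

carry_out:
  targets:
    - [[0.9,1.4,0],0]
    - [[0,0,3.5],0]
    - [[0,0,4],0]
    - [[0,0,4],0]
    - [[0,0,2],0]
    - [[0,0,0],0]
    - [[0,0,0],0]

```text
t: 16.35
ee_pos: [0.569, 0.1862, 0.0993]
tool_rot: [[-0.349, -0.937, 0.001], [-0.937, 0.349, 0.001], [-0.001, -0.0, -1.0]]
force: [0.7, 0.5, 0.9]
grip_width: 1.002
```

carry_out:
  targets:
    - [[0,0,0],0]
    - [[0,0,0],0]
    - [[0,0,0],0]
    - [[0,0,0],0]
    - [[0,0,0],0]
    - [[0,0,0],0]
  fingers: 1

```text
t: 16.95
ee_pos: [0.5689, 0.1857, 0.0989]
tool_rot: [[-0.349, -0.937, 0.001], [-0.937, 0.349, -0.0], [-0.0, -0.001, -1.0]]
force: [0.3, -0.4, 0.5]
grip_width: 0.55
```

carry_out:
  targets:
    - [[0,0,-2],0]
    - [[0,0,-2],0]
    - [[-2.6,3.1,0],0]
    - [[-2.6,3.1,0],0]
    - [[-2.6,3.1,0],0]
    - [[-2.7,3.1,0],0]
    - [[0,0,0],0]
    - [[0,0,0],0]

```text
t: 17.75
ee_pos: [0.4875, 0.3281, 0.138]
tool_rot: [[-0.346, -0.938, -0.001], [-0.938, 0.346, -0.001], [0.002, 0.001, -1.0]]
force: [1.5, -1.4, -3.7]
grip_width: 0.548
```

carry_out:
  targets:
    - [[0,0,2],0]
    - [[0,0,1],0]
    - [[0,0,0.5],0]
    - [[0,0,0.2],0]
    - [[0,0,0],0]
    - [[0,0,0.2],0]
    - [[0,0,0.1],0]
    - [[0,0,0],0]

```text
t: 18.55
ee_pos: [0.4891, 0.3276, 0.0989]
tool_rot: [[-0.349, -0.937, 0.0], [-0.937, 0.349, 0.0], [-0.0, -0.0, -1.0]]
force: [-0.1, 0.4, -3.2]
grip_width: 0.546
```

carry_out:
  targets:
    - [[0,0,0.1],0]
    - [[0,0,0.1],0]
    - [[0,0,0],0]

```text
t: 18.85
ee_pos: [0.4896, 0.3286, 0.0988]
tool_rot: [[-0.349, -0.937, 0.002], [-0.937, 0.349, 0.002], [-0.003, -0.002, -1.0]]
force: [-0.8, -1.1, 6.5]
grip_width: 0.549
```

carry_out:
  targets:
    - [[0,0,0],0]
    - [[0,0,0],0]
    - [[0,0,0],0]
    - [[0,0,0],0]
    - [[0,0,-2],0]
    - [[0,0,-4],0]
    - [[0,0,-4],0]
    - [[0,0,-3],0]
  fingers: -1

```text
t: 19.65
ee_pos: [0.4891, 0.3282, 0.2291]
tool_rot: [[-0.349, -0.937, 0.001], [-0.937, 0.349, 0.002], [-0.002, -0.001, -1.0]]
force: [0.3, -0.7, 0.7]
grip_width: 0.997
```

carry_out:
  targets:
    - [[0,0,0],0.14]
    - [[0,0,0],0.14]
    - [[0,0,0],0.14]
    - [[0,0,0],0.14]
    - [[0,0,0],0.14]
    - [[0,0,0],0.14]
    - [[0,0,0],0.14]
    - [[0,0,0],0.14]

```text
t: 20.45
ee_pos: [0.4887, 0.3275, 0.2264]
tool_rot: [[-0.996, -0.089, -0.001], [-0.089, 0.996, -0.0], [0.001, -0.0, -1.0]]
force: [0.7, -0.2, -0.7]
grip_width: 0.999
```

carry_out:
  targets:
    - [[0,0,0],0.14]
    - [[0,0,0],0.14]
    - [[0,0,0],0.14]
    - [[0,0,0],0.14]
    - [[0,0,0],0.14]
    - [[0,0,0],0.14]
    - [[0,0,0],0.14]
    - [[0,0,0],0.14]

```text
t: 21.25
ee_pos: [0.4887, 0.3275, 0.2264]
tool_rot: [[-0.514, 0.858, -0.001], [0.858, 0.514, -0.0], [0.0, -0.001, -1.0]]
force: [0.3, -0.8, -0.1]
grip_width: 0.999
```

carry_out:
  targets:
    - [[0,0,0],0.14]
    - [[0,0,0],0.14]
    - [[0,0,0],0.14]
    - [[0,0,0],0.14]
    - [[0,0,0],0.14]
    - [[0,0,0],0.14]
    - [[0,0,0],0.14]
    - [[0,0,0],0.14]

```text
t: 22.05
ee_pos: [0.4886, 0.3277, 0.2264]
tool_rot: [[0.548, 0.836, -0.001], [0.836, -0.548, -0.0], [-0.0, -0.001, -1.0]]
force: [-0.3, -0.1, 0.1]
grip_width: 1.001
```

carry_out:
  targets:
    - [[0,0,0],0.14]
    - [[-2,1.7,0],0]
    - [[-3.4,2.9,0],0]
    - [[-3.4,2.9,0],0]
    - [[-3.4,2.9,0],0]
    - [[-3.4,2.9,0],0]
    - [[-3.4,2.9,0],0]
    - [[-3.4,2.9,0],0]

```text
t: 22.85
ee_pos: [0.486, 0.0317, 0.2267]
tool_rot: [[0.655, 0.756, 0.0], [0.756, -0.655, 0.0], [0.0, -0.0, -1.0]]
force: [0.3, 0.1, 1.1]
grip_width: 1.001
```

carry_out:
  targets:
    - [[-3.4,2.9,0],0]
    - [[-3.4,2.9,0],0]
    - [[-3.4,2.9,0],0]
    - [[-3.4,2.9,0],0]
    - [[0,0,0],0]
    - [[0,0,0],0]

```text
t: 23.45
ee_pos: [0.4845, -0.1463, 0.2264]
tool_rot: [[0.657, 0.754, -0.0], [0.754, -0.657, 0.001], [0.0, -0.001, -1.0]]
force: [-0.4, 1.2, -0.8]
grip_width: 1.001
```

```bash
python3 - <<'E'
from h import *
s=manip.get_state(); print(s["t"],s["ee_pos"],s["tool_rot"].round(3),s["joints"].round(2),s["grip_width"])
N="spoon_grip spoon_bowl spoon_end pan_grip".split()
p=look("wrist",N)
p=look("side",N+["mill_mid"]);p=look("scene",N+["mill_mid"])
p=optics.grab_frame("wrist"); np.save("w5.npy",p,allow_pickle=True); cv2.imwrite("pics/w5.png",p["img"])
E
```

```text
23.45 [ 0.48449721 -0.14631055  0.22640834] [[ 0.657  0.754 -0.   ]
 [ 0.754 -0.657  0.001]
 [ 0.    -0.001 -1.   ]] [ 0.1   0.36  0.21  1.79 -0.09  1.01 -0.37] 1.001115332712967
wrist spoon_grip 0.62 [316. 218.] [ 0.4763 -0.152 ]
wrist spoon_bowl 0.69 [322. 165.] [ 0.5232 -0.1089]
wrist spoon_end 0.98 [311. 294.] [ 0.4042 -0.2249]
wrist pan_grip 0.58 [462. 228.] [ 0.5889 -0.2405]
side spoon_grip 0.81 [364. 386.] [0.2073 0.281 ]
side spoon_grip 0.6 [358. 222.] [ 0.4773 -0.1589]
side spoon_bowl 0.9 [392. 393.] [0.145  0.2586]
side spoon_bowl 0.77 [338. 228.] [ 0.5166 -0.1062]
side spoon_end 0.81 [389. 219.] [ 0.405  -0.2249]
side spoon_end 0.6 [325. 372.] [0.302  0.2995]
side pan_grip 0.59 [347. 170.] [ 0.5806 -0.2555]
side mill_mid 0.83 [253. 328.] [0.4895 0.326 ]
scene spoon_grip 0.95 [448. 254.] [0.2054 0.2751]
scene spoon_grip 0.74 [355. 314.] [0.543  0.2157]
scene spoon_grip 0.62 [278. 225.] [ 0.4807 -0.1554]
scene spoon_bowl 0.82 [457. 243.] [0.1524 0.2733]
scene spoon_bowl 0.61 [278. 240.] [ 0.5185 -0.1108]
scene spoon_end 0.94 [280. 200.] [ 0.4038 -0.2304]
scene spoon_end 0.76 [434. 281.] [0.3121 0.3018]
scene spoon_end 0.37 [408. 315.] [0.4476 0.3169]
scene pan_grip 0.73 [230. 208.] [ 0.5806 -0.2396]
scene mill_mid 0.87 [408. 316.] [0.4851 0.3323]
```

View pics/w5.png

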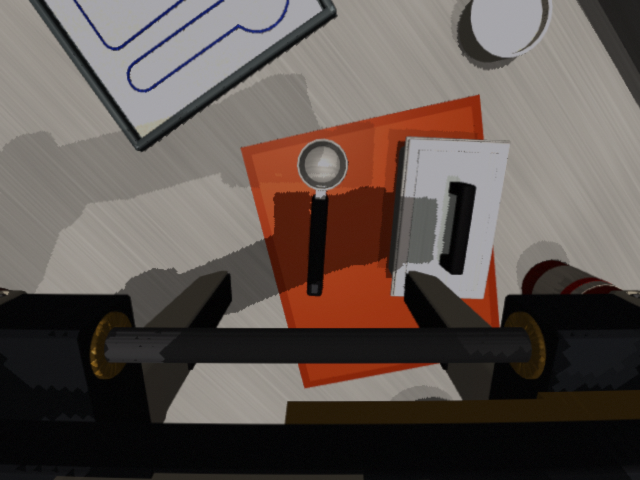

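```bash
python3 - <<'E'
from h import *
p=np.load("w5.npy",allow_pickle=True).item()
b=at(p,[322.5,163],.025);e=at(p,[314.5,293],.014);d=b-e
print(b,e,np.hypot(*d),np.degrees(np.arctan2(d[1],d[0])),e+.099*d/np.hypot(*d))
t=[at(p,q,.003) for q in([331,11],[39,0],[140,148])];print("tray outer corners",t)
a,b,c,d=[at(p,q,.073) for q in([407,138],[509,142],[483,299],[392,296])]
print("pan",(a+b+c+d)/4,np.degrees(np.arctan2(*((a+b-c-d)[::-1]))))
x,y=at(p,[471,184],.107),at(p,[456,272],.107);print((x+y)/2,np.hypot(*(x-y)),np.degrees(np.arctan2(*(x-y)[::-1])))
E
```

```text
[ 0.52603241 -0.10625045] [ 0.4090129  -0.22615824] 0.16754535170110543 45.69843414158188 [ 0.47815795 -0.15530655]
tray outer corners [array([0.64069212, 0.01182447]), array([0.4042561 , 0.23824688]), array([0.37025201, 0.05264068])]
pan [ 0.58640873 -0.23949716] 47.302528453784966
[ 0.58905631 -0.23994961] 0.08745445463151719 45.80495161247443
```

carry_out:
  targets:
    - [[-1.3,0,0],0.056]
    - [[0,0,3.5],0]
    - [[0,0,4],0]
    - [[0,0,4],0]
    - [[0,0,4],0]
    - [[0,0,4],0]
    - [[0,0,1.5],0]
    - [[0,0,0.5],0]
  fingers: 0

```text
t: 25.15
ee_pos: [0.4743, -0.1561, 0.0099]
tool_rot: [[0.699, 0.715, -0.004], [0.715, -0.699, 0.0], [-0.003, -0.003, -1.0]]
force: [0.2, -0.1, -0.0]
grip_width: 0.498
```

carry_out:
  targets:
    - [[0,0,0.3],0]
    - [[0,0,0.2],0]
    - [[0,0,0],0]

```text
t: 25.45
ee_pos: [0.4769, -0.1559, 0.0075]
tool_rot: [[0.697, 0.717, 0.002], [0.717, -0.697, -0.001], [0.001, 0.002, -1.0]]
force: [-0.2, -0.4, 0.3]
grip_width: 0.495
```

carry_out:
  targets:
    - [[0,0,0],0]
    - [[0,0,0],0]
    - [[0,0,0],0]
    - [[0,0,0],0]
    - [[0,0,0],0]
  fingers: 1

```text
t: 25.95
ee_pos: [0.4763, -0.1555, 0.0067]
tool_rot: [[0.697, 0.717, 0.0], [0.717, -0.697, 0.0], [0.0, 0.0, -1.0]]
force: [-0.7, 0.3, -0.1]
grip_width: 0.12
```

carry_out:
  targets:
    - [[0,0,0],0]
    - [[0,0,0],0]
    - [[0,0,0],0]
    - [[0,0,0],0]

```text
t: 26.35
ee_pos: [0.4762, -0.1555, 0.0066]
tool_rot: [[0.697, 0.717, -0.0], [0.717, -0.697, 0.0], [-0.0, -0.0, -1.0]]
force: [-0.2, -0.0, 1.0]
grip_width: 0.011
```

```bash
python3 - <<'E'
from h import *
N="spoon_grip spoon_bowl spoon_end".split()
a=look("side",N);b=look("scene",N)
f=lambda p:cv2.resize(ortho(p,.57,-.05,200,200,.012),None,fx=2,fy=2)
cv2.imwrite("pics/s6.png",np.hstack([f(b),f(a)]))
E
```

```text
side spoon_grip 0.83 [358. 221.] [ 0.4785 -0.1641]
side spoon_grip 0.7 [363. 386.] [0.2081 0.2821]
side spoon_bowl 0.67 [391. 392.] [0.1474 0.2576]
side spoon_end 0.88 [391. 217.] [ 0.4031 -0.2332]
side spoon_end 0.62 [327. 374.] [0.2944 0.3026]
scene spoon_grip 0.79 [278. 221.] [ 0.4712 -0.1669]
scene spoon_grip 0.68 [446. 254.] [0.2103 0.2722]
scene spoon_grip 0.63 [403. 329.] [0.4876 0.3326]
scene spoon_bowl 0.68 [277. 243.] [ 0.5293 -0.104 ]
scene spoon_bowl 0.57 [459. 242.] [0.1445 0.2737]
scene spoon_bowl 0.38 [257. 214.] [ 0.4963 -0.2353]
scene spoon_end 0.66 [432. 279.] [0.3094 0.2964]
scene spoon_end 0.32 [365. 358.] [0.6144 0.3155]
```

View pics/s6.png

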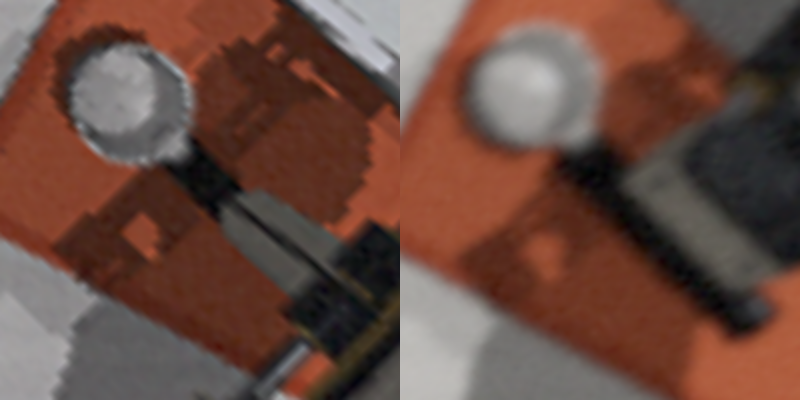

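```bash
python3 - <<'E'
from h import *
ims=[]
T=manip.get_state()["ee_pos"];R=np.array([.717,-.697,0])
for c in("scene","side"):
    p=optics.grab_frame(c); u,v=proj(p,T).astype(int); x0,y0=u-33,v-40
    im=cv2.resize(p["img"][y0:y0+100,x0:x0+66],None,fx=6,fy=6,interpolation=cv2.INTER_CUBIC)
    for X,col in((T,(0,255,0)),(T+[0,0,.0144],(0,255,255)),(T+[0,0,.05],(255,0,255))):
        q=(proj(p,X)-[x0,y0])*6; cv2.circle(im,tuple(q.astype(int)),4,col,-1)
    ims.append(im)
cv2.imwrite("pics/s7.png",np.hstack(ims))
E
```

```text
(no output)
```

View pics/s7.png

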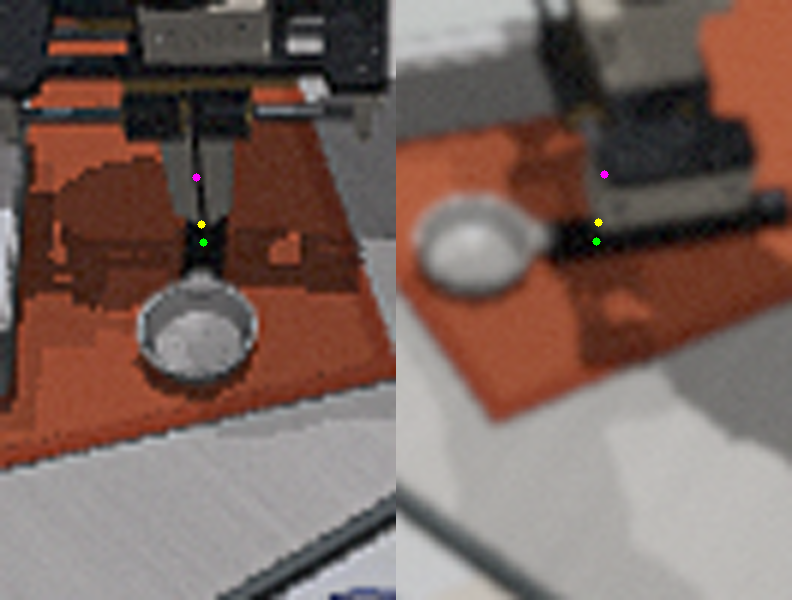

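carry_out:
  targets:
    - [[0,0,-1],0]
    - [[0,0,-1],0]
    - [[0,0,-1],0]
    - [[0,0,0],0]
    - [[0,0,0],0]

```text
t: 27.35
ee_pos: [0.4766, -0.1555, 0.0373]
tool_rot: [[0.697, 0.717, 0.001], [0.717, -0.697, -0.0], [0.001, 0.001, -1.0]]
force: [-0.7, 0.1, 1.1]
grip_width: 0.006
```

```bash
python3 - <<'E'
from h import *
s=manip.get_state();print(s["ee_pos"],s["force"],s["grip_width"])
N="spoon_grip spoon_bowl spoon_end".split()
a=look("side",N);b=look("scene",N);p=look("wrist",N)
# wrist image vs. finger: text map of the handle/finger area
for X in ([0,0,0],[0,0,.02],[0,0,.05]): print(proj(p,s["ee_pos"]+X))
print(proj(p,[.4763,-.1555,.021]))
cv2.imwrite("pics/w8.png",cv2.resize(p["img"][130:430,180:480],None,fx=2,fy=2))
E
```

```text
[ 0.47658247 -0.15553931  0.03725399] [-0.6532619   0.09940587  1.12869746] 0.005924204986629217
side spoon_grip 0.94 [357. 224.] [ 0.4774 -0.1524]
side spoon_grip 0.59 [362. 388.] [0.2076 0.2867]
side spoon_bowl 0.98 [393. 394.] [0.1419 0.2595]
side spoon_bowl 0.89 [337. 227.] [ 0.5196 -0.1075]
side spoon_end 0.74 [388. 218.] [ 0.4072 -0.225 ]
side spoon_end 0.72 [327. 373.] [0.2965 0.301 ]
scene spoon_grip 0.82 [448. 256.] [0.2103 0.2799]
scene spoon_grip 0.78 [278. 223.] [ 0.4735 -0.1607]
scene spoon_bowl 0.87 [456. 245.] [0.1607 0.2756]
scene spoon_bowl 0.76 [280. 242.] [ 0.52   -0.1021]
scene spoon_end 0.66 [433. 280.] [0.3097 0.298 ]
wrist spoon_grip 0.71 [318. 255.] [ 0.4774 -0.1542]
wrist spoon_bowl 0.62 [318. 157.] [ 0.5224 -0.1077]
wrist spoon_end 0.65 [318. 381.] [ 0.4068 -0.2262]
[318.85087814 269.59225149]
[318.95661757 282.08197313]
[319.16414625 306.62551116]
[318.42856918 261.30476498]
```

View pics/w8.png

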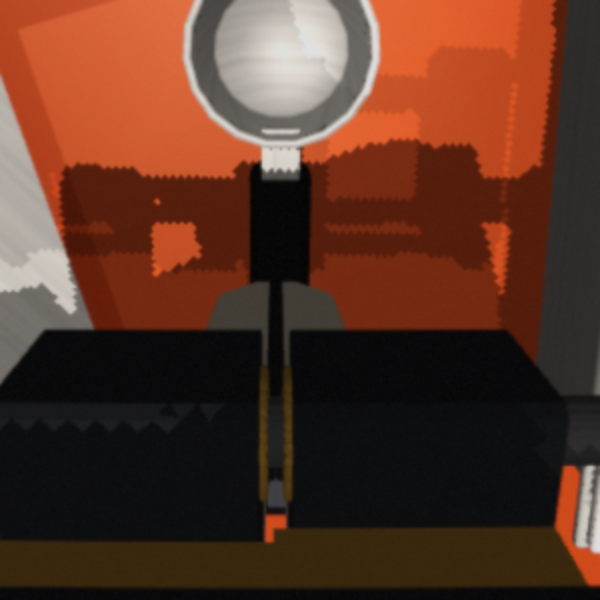

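carry_out:
  targets:
    - [[0,0,1.5],0]
    - [[0,0,1.5],0]
    - [[0,0,0],0]
    - [[0,0,0.2],0]
    - [[0,0,0],0]

```text
t: 28.45
ee_pos: [0.4766, -0.1557, 0.005]
tool_rot: [[0.697, 0.717, 0.001], [0.717, -0.697, -0.0], [0.0, 0.001, -1.0]]
force: [0.1, -0.8, 0.8]
grip_width: 0.012
```

carry_out:
  targets:
    - [[0,0,0.2],0]
    - [[0,0,0],0]

```text
t: 28.65
ee_pos: [0.4765, -0.1555, 0.0029]
tool_rot: [[0.697, 0.717, 0.001], [0.717, -0.697, -0.0], [0.0, 0.0, -1.0]]
force: [-0.1, 0.2, -0.1]
grip_width: 0.006
```

carry_out:
  targets:
    - [[0,0,0.2],0]
    - [[0,0,0],0]

```text
t: 28.85
ee_pos: [0.4762, -0.1554, 0.0006]
tool_rot: [[0.697, 0.717, -0.0], [0.717, -0.697, 0.0], [-0.0, -0.0, -1.0]]
force: [0.3, 0.4, -0.4]
grip_width: 0.005
```

carry_out:
  targets:
    - [[0,0,0.2],0]
    - [[0,0,0],0]

```text
t: 29.05
ee_pos: [0.4761, -0.1554, -0.0016]
tool_rot: [[0.697, 0.717, -0.0], [0.717, -0.697, 0.0], [-0.0, -0.0, -1.0]]
force: [0.1, -0.8, -0.3]
grip_width: 0.006
```

carry_out:
  targets:
    - [[0,0,0.2],0]
    - [[0,0,0],0]

```text
t: 29.25
ee_pos: [0.4761, -0.1554, -0.0036]
tool_rot: [[0.697, 0.717, -0.001], [0.717, -0.697, 0.0], [-0.0, -0.001, -1.0]]
force: [0.2, -0.0, -0.2]
grip_width: 0.005
```

carry_out:
  targets:
    - [[0,0,0.2],0]
    - [[0,0,0],0]

```text
t: 29.45
ee_pos: [0.4762, -0.1555, -0.0055]
tool_rot: [[0.697, 0.717, -0.0], [0.717, -0.697, 0.0], [-0.0, -0.0, -1.0]]
force: [-1.2, -0.0, -0.6]
grip_width: 0.006
```

carry_out:
  targets:
    - [[0,0,0.2],0]
    - [[0,0,0],0]

```text
t: 29.65
ee_pos: [0.4763, -0.1555, -0.0057]
tool_rot: [[0.697, 0.717, 0.001], [0.717, -0.697, 0.0], [0.001, 0.0, -1.0]]
force: [-4.2, 1.3, 13.2]
grip_width: 0.006
```

carry_out:
  targets:
    - [[0,0,0.2],0]
    - [[0,0,0],0]

```text
t: 29.85
ee_pos: [0.4764, -0.1555, -0.0058]
tool_rot: [[0.697, 0.717, 0.001], [0.717, -0.697, 0.001], [0.002, 0.0, -1.0]]
force: [-5.0, 3.0, 29.5]
grip_width: 0.005
```

carry_out:
  targets:
    - [[0,0,0.2],0]
    - [[0,0,0],0]

```text
t: 30.05
ee_pos: [0.4764, -0.1555, -0.0059]
tool_rot: [[0.697, 0.717, 0.002], [0.717, -0.697, 0.001], [0.002, 0.001, -1.0]]
force: [-8.6, 3.6, 45.1]
grip_width: 0.004
```

```bash
python3 - <<'E'
from h import *
s=manip.get_state();print(s["ee_pos"],s["force"],s["grip_width"])
N="spoon_grip spoon_bowl spoon_end".split()
look("side",N)
E
```

```text
[ 0.47639113 -0.15546772 -0.00589586] [-8.62669772  3.63475746 45.1355134 ] 0.003928790555793012
side spoon_grip 0.77 [364. 388.] [0.204  0.2835]
side spoon_grip 0.59 [360. 222.] [ 0.4724 -0.1657]
side spoon_bowl 0.64 [338. 227.] [ 0.5183 -0.1089]
side spoon_end 0.96 [390. 221.] [ 0.3991 -0.2174]
side spoon_end 0.87 [324. 374.] [0.3012 0.3047]
side spoon_end 0.27 [328. 294.] [0.4143 0.1106]
```

carry_out:
  targets:
    - [[0,0,-1],0]
    - [[0,0,-1],0]
    - [[0,0,0],0]
    - [[0,0,0],0]
    - [[0,0,0],0]
    - [[0,0,0],0]
    - [[0,0,0],0]
  fingers: 0

```text
t: 30.95
ee_pos: [0.4759, -0.1554, 0.0081]
tool_rot: [[0.697, 0.717, -0.001], [0.717, -0.697, 0.0], [-0.001, -0.001, -1.0]]
force: [0.3, 0.4, -0.1]
grip_width: 0.492
```

carry_out:
  targets:
    - [[0,0,1.5],0]
    - [[0,0,1],0]
    - [[0,0,0.3],0]
    - [[0,0,0.1],0]
    - [[0,0,0],0]

```text
t: 31.45
ee_pos: [0.4763, -0.1555, -0.0204]
tool_rot: [[0.697, 0.717, -0.0], [0.717, -0.697, 0.0], [-0.0, -0.0, -1.0]]
force: [0.1, 0.5, -0.3]
grip_width: 0.501
```

carry_out:
  targets:
    - [[0,0,0],0]
    - [[0,0,0],0]
    - [[0,0,0],0]
    - [[0,0,0],0]
    - [[0,0,0],0]
    - [[0,0,0],0]
  fingers: 1

```text
t: 32.05
ee_pos: [0.4766, -0.1556, -0.0201]
tool_rot: [[0.697, 0.717, 0.001], [0.717, -0.697, -0.0], [0.0, 0.001, -1.0]]
force: [0.6, -0.4, 2.2]
grip_width: 0.217
```

carry_out:
  targets:
    - [[0,0,-2],0]
    - [[0,0,-3],0]
    - [[0,0,-3],0]
    - [[3.4,-2.3,0],0]
    - [[3.4,-2.3,0],0]
    - [[3.4,-2.3,0],0]
    - [[3.4,-2.3,0],0]
    - [[3.4,-2.3,0],0]

```text
t: 32.85
ee_pos: [0.5118, 0.0482, 0.0594]
tool_rot: [[0.697, 0.717, -0.001], [0.717, -0.697, -0.0], [-0.001, -0.001, -1.0]]
force: [0.1, -0.9, -1.4]
grip_width: 0.211
```

carry_out:
  targets:
    - [[3.5,-2.2,0],0]
    - [[0,0,0],0.137]
    - [[0,0,0],0.137]
    - [[0,0,0],0.137]
    - [[0,0,0],0.137]
    - [[0,0,0],0.137]
    - [[0,0,0],0.137]
    - [[0,0,0],0.137]

```text
t: 33.65
ee_pos: [0.5202, 0.0872, 0.0593]
tool_rot: [[0.986, -0.164, -0.001], [-0.164, -0.986, 0.0], [-0.001, 0.0, -1.0]]
force: [-0.1, -0.3, -1.3]
grip_width: 0.21
```

carry_out:
  targets:
    - [[0,0,3],0]
    - [[0,0,2],0]
    - [[0,0,1],0]
    - [[0,0,0.5],0]
    - [[0,0,0],0]
    - [[0,0,0],0]

```text
t: 34.25
ee_pos: [0.5215, 0.0869, -0.0047]
tool_rot: [[0.987, -0.159, 0.001], [-0.159, -0.987, 0.0], [0.001, -0.0, -1.0]]
force: [0.1, 0.8, -1.1]
grip_width: 0.211
```

```bash
python3 - <<'E'
from h import *
s=manip.get_state();print(s["ee_pos"],s["tool_rot"].round(3),s["force"],s["grip_width"])
for n in ("spoon_grip","spoon_bowl","spoon_end"): Z[n]=.012+s["ee_pos"][2]+.0201
N="spoon_grip spoon_bowl spoon_end mark_spoon_bowl mark_spoon_end".split()
look("side",N);look("scene",N);look("wrist",N)
E
```

```text
[ 0.52150025  0.08692082 -0.00469377] [[ 0.987 -0.159  0.001]
 [-0.159 -0.987  0.   ]
 [ 0.001 -0.    -1.   ]] [ 0.07298199  0.8043717  -1.13857519] 0.2106766543819878
side spoon_grip 0.73 [300. 267.] [0.5219 0.0864]
side spoon_grip 0.66 [363. 386.] [0.2065 0.2866]
side spoon_grip 0.32 [273. 192.] [ 0.759  -0.1077]
side spoon_bowl 0.69 [286. 255.] [0.5775 0.0747]
side spoon_bowl 0.33 [224. 205.] [0.8506 0.0196]
side spoon_end 0.78 [326. 288.] [0.423  0.1057]
side spoon_end 0.65 [326. 371.] [0.2976 0.3036]
side mark_spoon_end 0.5 [329. 292.] [0.4185 0.0985]
scene spoon_grip 0.82 [448. 256.] [0.2222 0.2846]
scene spoon_grip 0.74 [212. 179.] [ 0.5082 -0.4486]
scene spoon_grip 0.61 [328. 276.] [0.5131 0.0903]
scene spoon_bowl 0.91 [306. 290.] [0.5868 0.0801]
scene spoon_bowl 0.71 [456. 241.] [0.1626 0.2696]
scene spoon_bowl 0.66 [367. 346.] [0.5943 0.3017]
scene spoon_end 0.63 [432. 278.] [0.3186 0.2979]
scene spoon_end 0.57 [355. 261.] [0.4237 0.1063]
scene mark_spoon_bowl 0.55 [308. 296.] [0.5878 0.0854]
scene mark_spoon_bowl 0.33 [308. 288.] [0.5708 0.0667]
scene mark_spoon_end 0.62 [210. 179.] [ 0.5019 -0.4739]
scene mark_spoon_end 0.52 [172. 192.] [ 0.6265 -0.5125]
wrist spoon_grip 0.96 [316. 292.] [0.5201 0.0883]
wrist spoon_bowl 0.59 [316. 158.] [0.5868 0.0775]
wrist spoon_end 0.42 [116. 279.] [0.5436 0.1895]
```

carry_out:
  targets:
    - [[0,0,0.6],0]
    - [[0,0,0.5],0]
    - [[0,0,0.3],0]
    - [[0,0,0.1],0]
    - [[0,0,0],0]
    - [[0,0,0.1],0]
    - [[0,0,0],0]

```text
t: 35.85
ee_pos: [0.5204, 0.0871, -0.0201]
tool_rot: [[0.987, -0.159, -0.001], [-0.159, -0.987, 0.001], [-0.001, -0.001, -1.0]]
force: [-2.8, -0.1, 12.0]
grip_width: 0.209
```

carry_out:
  targets:
    - [[0,0,0],0]
    - [[0,0,0],0]
    - [[0,0,0],0]
    - [[0,0,0],0]
    - [[0,0,-2],0]
    - [[0,0,-4],0]
    - [[0,0,-4],0]
    - [[0,0,-4],0]
  fingers: 0

```text
t: 36.65
ee_pos: [0.5205, 0.0869, 0.1198]
tool_rot: [[0.987, -0.159, -0.001], [-0.159, -0.987, -0.0], [-0.001, 0.001, -1.0]]
force: [0.1, 0.1, -0.0]
grip_width: 0.501
```

carry_out:
  targets:
    - [[1.5,3.9,-3],0]
    - [[1.5,3.9,0],0]
    - [[1.5,3.9,0],0]
    - [[1.5,3.9,0],0]
    - [[1.5,3.9,0],0]
    - [[1.5,3.9,0],0]
    - [[1.4,3.9,0],0]
    - [[1.4,3.9,0],0]

```text
t: 37.45
ee_pos: [0.5877, -0.2401, 0.1474]
tool_rot: [[0.987, -0.158, -0.001], [-0.158, -0.987, 0.0], [-0.001, -0.0, -1.0]]
force: [0.4, -0.3, -0.3]
grip_width: 0.499
```

carry_out:
  targets:
    - [[0,0,0],-0.14]
    - [[0,0,0],-0.14]
    - [[0,0,0],-0.14]
    - [[0,0,0],-0.14]
    - [[0,0,0],-0.14]
    - [[0,0,0],-0.14]
    - [[0,0,0],-0.13]
    - [[0,0,0],0]

```text
t: 38.25
ee_pos: [0.5873, -0.2387, 0.1474]
tool_rot: [[0.689, 0.724, -0.001], [0.724, -0.689, 0.001], [0.0, -0.001, -1.0]]
force: [0.5, -0.6, -0.4]
grip_width: 0.5
```

```bash
python3 - <<'E'
from h import *
s=manip.get_state();print(s["t"],s["ee_pos"],s["tool_rot"].round(3),s["force"],s["grip_width"])
N="pan_grip spoon_bowl spoon_end".split()
look("side",N);look("scene",N);p=look("wrist",N)
for X in([.586,-.24,.109],): print(proj(p,X))
# bar: dark blob on the white lid, from the wrist view
for q in (p,optics.grab_frame("scene")):
    r=spotter.regions_of(q,"pan_grip")
    if not r: continue
    m=r[0]["pixels"]; h=cv2.convexHull(np.argwhere(m)[:,::-1].astype(np.int32)); mm=np.zeros(m.shape,np.uint8); cv2.fillConvexPoly(mm,h,255); mm=cv2.erode(mm,np.ones((9,9)))
    d=((q["img"].max(2)<45)&(mm>0)).astype(np.uint8)
    n,l,st,ce=cv2.connectedComponentsWithStats(d)
    k=1+st[1:,4].argmax(); (c,wh,a)=cv2.minAreaRect(np.argwhere(l==k)[:,::-1].astype(np.float32))
    b=cv2.boxPoints((c,wh,a)); print(r[0]["conf"],c,wh,a,st[k]); print(np.array([at(q,t,.105) for t in b]).round(4), at(q,c,.105))
E
```

```text
38.25 [ 0.58731432 -0.23874471  0.14742863] [[ 0.689  0.724 -0.001]
 [ 0.724 -0.689  0.001]
 [ 0.    -0.001 -1.   ]] [ 0.498427   -0.64300563 -0.36021246] 0.5003801484326533
side pan_grip 0.96 [343. 168.] [ 0.5951 -0.2563]
side spoon_bowl 0.73 [287. 259.] [0.574  0.0752]
side spoon_end 0.63 [329. 293.] [0.4147 0.1055]
scene pan_grip 0.86 [227. 206.] [ 0.582  -0.2504]
scene pan_grip 0.64 [371. 374.] [0.6686 0.3711]
scene spoon_bowl 0.83 [458. 242.] [0.1471 0.2732]
scene spoon_bowl 0.68 [307. 291.] [0.5808 0.0761]
scene spoon_bowl 0.65 [228. 146.] [ 0.3565 -0.5606]
scene spoon_end 0.92 [432. 281.] [0.3147 0.2972]
scene spoon_end 0.59 [356. 264.] [0.4193 0.1098]
wrist pan_grip 0.89 [318. 250.] [ 0.5869 -0.2396]
[317.8289175  254.12432505]
0.67 (319.4999694824219, 246.99996948242188) (119.99998474121094, 18.999996185302734) 90.0 [ 310  187   20  121 2235]
[[ 0.6152 -0.2014]
 [ 0.6248 -0.2106]
 [ 0.5619 -0.2779]
 [ 0.5512 -0.2678]] [ 0.58980539 -0.23778351]
0.77 (227.84933471679688, 212.43150329589844) (6.909195899963379, 27.375072479248047) 6.009006023406982 [224 199   9  28 148]
[[ 0.6374 -0.1975]
 [ 0.5677 -0.2751]
 [ 0.5553 -0.2585]
 [ 0.6256 -0.1819]] [ 0.59738813 -0.22722319]
```

carry_out:
  targets:
    - [[0,0,3],0]
    - [[0,0,3],0]
    - [[0,0,2],0]
    - [[0,0,0.8],0]
    - [[0,0,0.3],0]
    - [[0,0,0],0]

```text
t: 39.6
ee_pos: [0.5882, -0.239, 0.0573]
tool_rot: [[0.689, 0.725, 0.001], [0.725, -0.689, -0.0], [0.0, 0.001, -1.0]]
force: [-0.0, -0.1, 0.3]
grip_width: 0.499
```

carry_out:
  targets:
    - [[0,0,0],0]
    - [[0,0,0],0]
    - [[0,0,0],0]
    - [[0,0,0],0]
    - [[0,0,0],0]
    - [[0,0,0],0]
    - [[0,0,0],0]
  fingers: 1

```text
t: 40.3
ee_pos: [0.5887, -0.2395, 0.0574]
tool_rot: [[0.689, 0.725, 0.002], [0.725, -0.689, -0.001], [0.001, 0.003, -1.0]]
force: [0.7, -1.6, 1.0]
grip_width: 0.149
```

carry_out:
  targets:
    - [[0,0,-1],0]
    - [[0,0,-2],0]
    - [[0,0,-3],0]
    - [[0,0,-1],0]
    - [[1.2,-1.5,0],0]
    - [[2.4,-3.1,0],0]
    - [[2.4,-3.1,0],0]
    - [[2.4,-3.1,0],0]

```text
t: 41.1
ee_pos: [0.5651, -0.1012, 0.1255]
tool_rot: [[0.689, 0.725, -0.004], [0.725, -0.689, 0.002], [-0.002, -0.004, -1.0]]
force: [1.1, 0.2, -5.3]
grip_width: 0.146
```

carry_out:
  targets:
    - [[2.4,-3.1,0],0]
    - [[2.4,-3.1,0],0]
    - [[2.4,-3.1,0],0]
    - [[2.4,-3.1,0],0]
    - [[2.4,-3.1,0],0]
    - [[1.2,-1.5,0],0]
    - [[0,0,0],0.07]
    - [[0,0,0],0.13]

```text
t: 41.9
ee_pos: [0.5328, 0.1108, 0.1257]
tool_rot: [[0.82, 0.573, -0.004], [0.573, -0.82, 0.0], [-0.003, -0.002, -1.0]]
force: [-0.2, 0.2, -6.1]
grip_width: 0.15
```

carry_out:
  targets:
    - [[0,0,0],0.13]
    - [[0,0,0],0.13]
    - [[0,0,0],0.13]
    - [[0,0,0],0.13]
    - [[0,0,0],0.13]
    - [[0,0,0],0.1]
    - [[0,0,0],0]
    - [[0,0,0],0]

```text
t: 42.7
ee_pos: [0.5339, 0.1097, 0.1261]
tool_rot: [[0.991, -0.136, -0.002], [-0.136, -0.991, -0.0], [-0.002, 0.0, -1.0]]
force: [0.6, -0.7, -5.4]
grip_width: 0.148
```

```bash
python3 - <<'E'
from h import *
s=manip.get_state();print(s["t"],s["ee_pos"],s["tool_rot"].round(3),s["force"],s["moment"],s["grip_width"])
p=look("wrist",["mark_pan","pan_grip"])
R=s["tool_rot"]; D=np.array([.5255,.188,0])-s["ee_pos"]; print("to go tool axes cm",(R.T@D*100).round(2), "yaw x",np.degrees(np.arctan2(R[1,0],R[0,0])))
E
```

```text
42.7 [0.53385631 0.10973515 0.12608441] [[ 0.991 -0.136 -0.002]
 [-0.136 -0.991 -0.   ]
 [-0.002  0.    -1.   ]] [ 0.56836041 -0.74438646 -5.4160182 ] [0.08115941 0.1151367  0.03276741] 0.14824168785569886
wrist pan_grip 0.9 [318. 302.] [0.5005 0.1143]
to go tool axes cm [-1.86 -7.65 12.61] yaw x -7.82107013756862
```

carry_out:
  targets:
    - [[-0.6,-2.5,0],0.015]
    - [[-0.6,-2.6,0],0]
    - [[-0.6,-2.5,0],0]
    - [[0,0,0],0]
    - [[0,0,2],0]
    - [[0,0,2],0]
    - [[0,0,1],0]
    - [[0,0,0],0]

```text
t: 43.65
ee_pos: [0.5272, 0.1866, 0.0755]
tool_rot: [[0.988, -0.154, -0.004], [-0.154, -0.988, -0.001], [-0.003, 0.002, -1.0]]
force: [-0.6, -0.0, -5.4]
grip_width: 0.146
```

carry_out:
  targets:
    - [[0,0,0],0]
    - [[0,0,0],0]

```text
t: 43.85
ee_pos: [0.5295, 0.1872, 0.0779]
tool_rot: [[0.988, -0.154, 0.002], [-0.154, -0.988, 0.001], [0.002, -0.001, -1.0]]
force: [0.2, 0.1, -5.3]
grip_width: 0.149
```

```bash
python3 - <<'E'
from h import *
s=manip.get_state();print(s["t"],s["ee_pos"],s["tool_rot"].round(3),s["force"])
Z["pan_grip"]=.102+s["ee_pos"][2]-.0574
a=look("scene",["pan_grip"]);b=look("side",["pan_grip"])
f=lambda p:cv2.resize(ortho(p,.66,.30,260,290,.003),None,fx=1.35,fy=1.35)
ims=[f(a),f(b)]
cv2.imwrite("pics/s9.png",np.hstack(ims))
E
```

```text
43.85 [0.52954385 0.18720785 0.07787407] [[ 0.988 -0.154  0.002]
 [-0.154 -0.988  0.001]
 [ 0.002 -0.001 -1.   ]] [ 0.18020276  0.12668063 -5.25701469]
scene pan_grip 0.94 [353. 282.] [0.5289 0.1879]
side pan_grip 0.93 [274. 269.] [0.5295 0.1851]
side pan_grip 0.48 [221. 302.] [0.5745 0.3328]
```

View pics/s9.png

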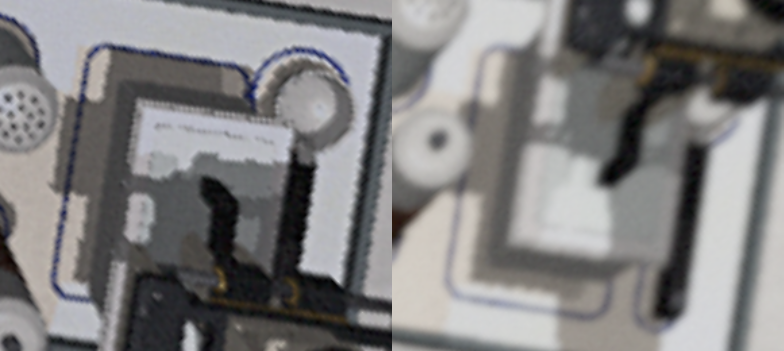

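carry_out:
  targets:
    - [[-0.35,-0.1,0.5],0]
    - [[0,0,0.7],0]
    - [[0,0,0.4],0]
    - [[0,0,0.2],0]
    - [[0,0,0.1],0]
    - [[0,0,0.1],0]
    - [[0,0,0],0]
    - [[0,0,0],0]

```text
t: 44.85
ee_pos: [0.5252, 0.1887, 0.0572]
tool_rot: [[0.988, -0.154, 0.0], [-0.154, -0.988, 0.0], [0.0, -0.0, -1.0]]
force: [-1.7, -0.6, -0.9]
grip_width: 0.147
```

carry_out:
  targets:
    - [[0,0,0.1],0]
    - [[0,0,0],0]

```text
t: 45.05
ee_pos: [0.5252, 0.1887, 0.0571]
tool_rot: [[0.988, -0.154, 0.0], [-0.154, -0.988, 0.001], [0.0, -0.001, -1.0]]
force: [-3.9, -1.1, 5.4]
grip_width: 0.147
```

carry_out:
  targets:
    - [[0,0,0],0]
    - [[0,0,0],0]
    - [[0,0,0],0]
    - [[0,0,0],0]
    - [[0,0,-2],0]
    - [[0,0,-4],0]
    - [[0,0,-4],0]
    - [[0,0,-4],0]
  fingers: 0

```text
t: 45.85
ee_pos: [0.5251, 0.1887, 0.1972]
tool_rot: [[0.988, -0.154, -0.0], [-0.154, -0.988, -0.0], [-0.0, 0.0, -1.0]]
force: [1.5, -0.1, -0.7]
grip_width: 0.504
```

carry_out:
  targets:
    - [[0,4,-1],0]
    - [[0,4,0],0]
    - [[0,4,0],0]
    - [[0,4,0],0]
    - [[0,4,0],0]
    - [[0,4,0],0]
    - [[0,4,0],0]
    - [[0,0,0],0]

```text
t: 46.65
ee_pos: [0.4806, -0.0952, 0.2067]
tool_rot: [[0.986, -0.165, 0.001], [-0.165, -0.986, -0.004], [0.002, 0.004, -1.0]]
force: [-0.2, 0.1, 0.2]
grip_width: 0.501
```

```bash
python3 - <<'E'
from h import *
s=manip.get_state();print(s["t"],s["ee_pos"],s["force"])
N="pan_grip spoon_grip spoon_bowl spoon_end mill_mid shaker_mid shaker_handle spice_jar_mid".split()
a=look("scene",N,.5);b=look("side",N,.5)
f=lambda p:ortho(p,.74,.42,400,400,.003)
cv2.imwrite("pics/s10.png",np.hstack([f(a),f(b)]))
E
```

```text
46.65 [ 0.48064066 -0.09519088  0.20674678] [-0.18928138  0.1064607   0.22758499]
scene pan_grip 0.67 [355. 283.] [0.5191 0.1861]
scene pan_grip 0.54 [251. 215.] [ 0.5566 -0.1751]
scene spoon_grip 0.66 [170. 195.] [ 0.6401 -0.4994]
scene spoon_grip 0.63 [327. 282.] [0.5209 0.0936]
scene spoon_bowl 0.87 [307. 289.] [0.5788 0.0717]
scene spoon_bowl 0.82 [456. 241.] [0.1475 0.2653]
scene spoon_bowl 0.59 [250. 321.] [0.7506 0.0365]
scene spoon_end 0.94 [354. 263.] [0.4229 0.1027]
scene spoon_end 0.71 [432. 281.] [0.3155 0.2978]
scene mill_mid 0.65 [408. 313.] [0.4787 0.3289]
scene shaker_mid 0.86 [365. 348.] [0.6105 0.3074]
scene shaker_handle 0.95 [374. 361.] [0.6222 0.3444]
scene shaker_handle 0.73 [229. 150.] [ 0.3937 -0.4987]
scene spice_jar_mid 0.64 [211. 183.] [ 0.5361 -0.4063]
side pan_grip 0.94 [278. 272.] [0.5245 0.1769]
side spoon_grip 0.89 [362. 387.] [0.2094 0.2844]
side spoon_grip 0.82 [302. 269.] [0.5191 0.0808]
side spoon_bowl 0.93 [289. 261.] [0.5645 0.0779]
side spoon_bowl 0.59 [393. 395.] [0.1397 0.2608]
side spoon_end 0.79 [324. 374.] [0.3006 0.3052]
side spoon_end 0.68 [327. 288.] [0.4248 0.096 ]
side shaker_mid 0.92 [219. 304.] [0.615  0.3109]
side shaker_handle 0.74 [203. 309.] [0.6393 0.3438]
side spice_jar_mid 0.77 [388. 159.] [ 0.5184 -0.4275]
side spice_jar_mid 0.64 [301. 266.] [0.5082 0.1012]
```

carry_out:
  targets:
    - [[-1,-3.9,0],0]
    - [[-1,-3.9,0],0]
    - [[-1,-3.9,0],0]
    - [[-1,-3.9,0],0]
    - [[-1,-3.9,0],0]
    - [[0,0,0],0]
    - [[0,0,0],0]

```text
t: 48.25
ee_pos: [0.4626, 0.1133, 0.2057]
tool_rot: [[0.989, -0.151, -0.0], [-0.151, -0.989, -0.0], [-0.0, 0.0, -1.0]]
force: [-0.1, -0.6, -0.1]
grip_width: 0.499
```

```bash
python3 - <<'E'
from h import *
N="pan_grip spoon_grip spoon_bowl spoon_end mill_mid shaker_mid shaker_handle mark_spoon_bowl mark_spoon_end mark_pan".split()
p=look("wrist",N,.4)
r=spotter.regions_of(p,"pan_grip")
if r:
    m=r[0]["pixels"]; b=cv2.boxPoints(cv2.minAreaRect(np.argwhere(m)[:,::-1].astype(np.float32)))
    w=np.array([at(p,t,.073) for t in b]); print(w.round(3),w.mean(0).round(4))
q=p["img"].astype(int)
E
```

```text
wrist pan_grip 0.6 [223. 175.] [0.5245 0.188 ]
wrist spoon_grip 0.66 [333. 156.] [0.5231 0.0867]
wrist spoon_bowl 0.94 [335.  94.] [0.5879 0.0747]
wrist spoon_bowl 0.75 [328. 244.] [0.4221 0.1065]
wrist spoon_end 0.83 [329. 244.] [0.4219 0.1053]
wrist mill_mid 0.56 [100. 228.] [0.4918 0.3279]
wrist mill_mid 0.41 [332. 157.] [0.5242 0.0902]
wrist shaker_mid 0.56 [ 98. 100.] [0.6141 0.309 ]
wrist shaker_mid 0.52 [333. 159.] [0.5219 0.0884]
wrist mark_spoon_end 0.87 [325. 241.] [0.4248 0.1099]
wrist mark_pan 0.68 [325. 241.] [0.4246 0.1096]
[[0.616 0.226]
 [0.602 0.122]
 [0.431 0.147]
 [0.445 0.266]] [0.5236 0.1902]
```

All four are within a few millimetres of their marks, and the arm is clear of everything. I'm handing in now.

```bash
python3 -c "
from station import manip
print(manip.job_done())"
```

```text
the job is handed in; nothing more can be done
None
```

I placed the shaker, mill (which was standing in the pan's place), spoon and pan on the tray, each in its own outline. I handed the job in at about 49 s with the arm clear above the tray; the hand-in gives no verdict.

The last checks, mostly from the wrist camera:

| Thing | Measured (m) | Outline (m) |
|---|---|---|
| Pan centre | (0.524, 0.188) | (0.526, 0.188) |
| Spoon bowl | (0.588, 0.075) | (0.588, 0.077) |
| Spoon end | (0.422, 0.105) | (0.425, 0.103) |
| Mill centre | (0.492, 0.328) | (0.489, 0.328) |
| Shaker centre | (0.614, 0.309) | (0.6125, 0.307) |
| Shaker handle (scene and side cameras) | about (0.63, 0.344) | (0.63, 0.346) |

The pan is turned to about -8.9°; its outline reads between -8 and -9°.

- **First spoon grasp failed:** the fingers shut above the handle. A slow touch on the handle showed that the real fingertips sit about 27 mm above the reported tool position. I allowed for that on the spoon and pan. For that check I pressed the closed fingers down on the spoon handle, up to about 45 N at the wrist.
- **One disagreement:** the side camera put the spoon bowl at x = 0.565, about 23 mm off. The wrist and scene cameras did not agree with it, and I put it down to the pan partly hiding the bowl.
- **Not checked:** I could not view a final picture because the 12-picture limit was used up. Of the bystanders I re-checked only the spice jar, which was within about 15 mm of its first reading (detector scatter). I never reached for the green spoon.

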